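Marker from the rack into the cup

ROBOT

A 6-joint arm with a two-finger parallel gripper is mounted at the origin on a cart in front of the work surface, level with it; the furniture and walls round the work are solid. World frame = base frame: x ahead of the robot, y to its left, z up, the work surface at z = 0. Lengths are in m, angles in rad, forces in N, time in s.
With the tool pointing down it reaches from about 0.325 to 0.75 m from the base axis. Payload 7.6 kg.
Tool frame: the origin (TCP) lies midway between the tips of the shut fingers; the grasp point (between the pads) lies 19 mm behind it; z points along the fingers, y is the line along which they close (so a half turn about z gives the same grasp; the last joint's range is limited). The gripper opens to 85 mm and grips with 20 to 120 N. Pads are 22 mm wide; open, the fingers measure 114 mm over their backs; the gripper's body (76 mm by 85 mm) begins 54 mm behind the grasp point. The pads swing forward as they close: fully open they stand 13 mm farther back than shut.
Start: joints at [1.233, 0.052, 1.401, -0, 1.689, -0.07], TCP at [0.139, 0.506, 0.231] pointing down, gripper open.
Joint ranges: [-2.9, 2.9], [-0.91, 2.17], [0.12, 2.37], [-1.06, 4.2], [0.26, 2.73], [-2.93, 2.93]. Speed limits (rad/s): [2.57, 2.57, 3.01, 3.14, 3.14, 3.14].

INTERFACE

Orientations are given as [roll, pitch, yaw] about the fixed x, y, z axes, in that order (R = Rz(yaw) Ry(pitch) Rx(roll)).
In Python, from plant import arm, snapshot, camera_params gives the robot as it stands. The module is installed in compiled form; this text tells all that it offers.
- The arm moves only by the shell command python3 -m pendant 'ROWS' [OPENING] [FORCE]. ROWS is JSON, a list of rows, each an object with "slide": the shift along the tool's x, y, z in m, a list of three; "turn": the turn, a rotation vector about the tool's x, y, z in degrees, a list of three. A call has exactly 8 rows; each row shifts and turns the commanded pose from where the row before left it, along the tool's axes as they then stand; what a row does not reach is not made up. A row lasts 1/10 s, in which the tool goes at most 50 mm and 8.59 degrees, less where a joint would pass 70% of its speed; a pose out of reach is approached as far as the arm can. A call with a gripper value outside its range is refused whole. OPENING is the finger opening in m, from 0 to 0.0854, set as the call begins (- or left out, the last holds). The fingers move at their own pace and stop on an object; FORCE is the grip in N (left out, the last holds). Time passes only in rows, so rows that do not move let the fingers close, or fill a call up. It gives the time, the measured TCP pose, the force, the opening and the grip force at its end, in the units of the state.
- arm.get_obs(): the state, without advancing time (a new reading comes with each control period).
- snapshot(name): name is "scene" or "top" or "wrist"; returns the picture (420x560x3 uint8, red, green, blue); there is no depth.
- camera_params(name): a dict with "fov_y" (degrees; the focal length in pixels is half the picture's height over the tangent of half this angle, whatever the lens; pixels are square), "cx", "cy" (the principal point, pixels), "T" (4x4, takes a point from camera to world coordinates); the wrist camera has in their place "hand_eye" (4x4, takes a point from camera to tool coordinates, whose origin is the TCP and whose axes are the flange's). Camera axes: x right, y down, z forward; pixel columns grow to the right and rows downward; lengths in m; the calibration is good to about 2 mm. A picture is of the moment at which its call begins: read the wrist's pose just before it. camera_params takes no time and is no camera call.
- arm.hand_in(): hands the job in; it is judged then, once.
The state is a dict: "time": time; "joint_pos": joint angles; "dq": joint speeds; "joint_torque": joint torques, N m; "eef_pos": TCP position; "ee_rot": TCP orientation; "wrist_force": force on the tool from outside, world axes, zero at the start; "moment": the same for the moment, N m; "opening": opening from 0.0 (shut) to 1.0 (fully open); "finger_force": force on a finger pad.
Only numpy, scipy, OpenCV 4.12 (cv2) and the standard library are available. Lean on these libraries where they do the work, as an engineer would, in place of code of your own. Each camera call takes 0.05 s, during which the arm holds its last target. There are 200 camera calls.

TASK

Put the round marker away: bring it from its groove on the wooden rack to stand end-down in the empty white ceramic cup, leaning on the rim as it likes, with the cup upright on the table. Both grooves are open-ended, so if the cup is slid up against the rack's front, in line with the marker's groove, the marker can be pushed slowly lengthwise over the front edge until it tips and drops in. Leave the thin pencil lying in its own groove, and do not disturb the jars, dish or tape on the table.

Things in the scene. Friction and masses are not known exactly. Their poses are not given: they have to be found in the camera images.
- rack: Fixed wooden rack, 130 x 170 mm; flat deck 185 mm above the table. Origin: centre of its underside; +x points from its front to its rear. Two grooves run along x at y = +45 and -45 mm, each 22 mm wide between rails 6 mm high, open at both ends. Deck from x = -67 (front edge) to +63 mm; below it a vertical front panel, face at x = -62.5 mm, down to the table, stops the cup
- groove_a (a point): Front end of the groove at the rack's y = +45 mm: on the deck's front edge, at groove floor height (185 mm). A rod pushed slowly along the groove tips nose-down over this edge once half of it overhangs; its nose swings down 20 to 55 mm in front of the edge, into a cup that touches the front panel
- groove_b (a point): The same point of the groove at the rack's y = -45 mm
- marker: Round white marker with a red cap, 17 mm thick, 135 mm long, about 25 g, lying lengthwise in one of the two grooves (either one). Origin: middle of its length, at the underside as it lies on the deck; its y axis is its long axis, ends at y = +68 and -68 mm; z is up as it lies
- marker_end_a (a point): Centre of the marker's end face at its +y end
- marker_end_b (a point): Centre of the marker's end face at its -y end
- pencil: Thin hexagonal yellow pencil, 10 mm wide, 8 mm thick, 183 mm long, lying lengthwise in the other groove; to be left alone. Origin: about the middle of its length, at its underside; y is its long axis
- cup: Empty straight-sided round cup of plain white ceramic, loose on the table in front of the rack (on its -x side), 78 mm across, 70 mm high, open at the top, wall 4 mm, inner floor 6 mm up, about 250 g. Touching the front panel, its centre is 39 mm in front of the panel's face. Origin: centre of its underside; z up
- jar_a: Loose glaze jar, 49 mm across, 56 mm high; bystander. Origin: centre of its underside
- jar_c: Loose glaze jar with a dark cap, 49 mm across, 56 mm high; bystander. Origin: centre of its underside
- dish: Loose square white dish, 85 x 85 x 25 mm; bystander. Origin: centre of its underside
- tape: Loose roll of masking tape lying flat, 104 mm across, 25 mm high; bystander. Origin: centre of its underside

How it is judged:
By the outcome, as a careful person would: the job done as asked, in the order asked, and still so for the second after the job is handed in, with the robot touching nothing.
It also fails if it takes over 59 s, if anything falls off the work surface, if the arm or the gripper's body presses on something with over 40 N, if the wrist force passes 120 N, or if a joint passes its speed limit or range.

## Working session

There is one attempt and no reset: what is moved stays moved. The work goes in short steps, Python scripts to look and compute and a shell command to move; the robot and the scene stay as the last step left them, time stands still between calls to the robot, and variables do not carry over. Pictures are saved under pics/ and viewed, at most 10 in all, crops included, and the job is handed in when it is done.

```bash
mkdir -p pics
python3 - <<'E'
from plant import arm,snapshot,camera_params
import cv2,numpy as np
np.set_printoptions(precision=4,suppress=True)
o=arm.get_obs();print(o)
for n in ("scene","top"):
    cv2.imwrite(f"pics/{n}0.png",snapshot(n)[:,:,::-1])
for n in ("scene","top","wrist"):print(n,camera_params(n))
E
```

```text
{'time': 0.0, 'joint_pos': array([ 1.2327,  0.0528,  1.4017,  0.    ,  1.6886, -0.0703]), 'dq': array([ 0.0002, -0.0015,  0.0005, -0.0014,  0.0005, -0.0003]), 'joint_torque': array([  0.0003, -38.1661, -36.0195,   0.    ,   0.0061,  -0.    ]), 'eef_pos': array([0.1388, 0.506 , 0.2305]), 'ee_rot': array([-3.14  , -0.0001,  2.8738]), 'wrist_force': array([-1.0535,  0.5798,  0.4051]), 'moment': array([-0.0254, -0.0143, -0.0149]), 'finger_force': 0.0, 'opening': 1.0036646080807872}
scene {'fov_y': 45.52657447039784, 'cx': 281.9665374221102, 'cy': 206.92584050331615, 'T': array([[ 0.604 , -0.6131,  0.5092, -0.3246],
       [-0.7969, -0.4597,  0.3918, -0.6843],
       [-0.0061, -0.6425, -0.7663,  1.4769],
       [ 0.    ,  0.    ,  0.    ,  1.    ]])}
top {'fov_y': 46.19470964679333, 'cx': 281.2595749294248, 'cy': 205.4428817687669, 'T': array([[-0.005 , -0.9805,  0.1965,  0.3022],
       [-0.9999,  0.003 , -0.0107,  0.0454],
       [ 0.0099, -0.1965, -0.9805,  1.5666],
       [ 0.    ,  0.    ,  0.    ,  1.    ]])}
wrist {'fov_y': 67.63664275187409, 'cx': 280.44210866060786, 'cy': 212.78961008791748, 'hand_eye': array([[ 0.0006, -0.9597, -0.2811,  0.0716],
       [ 1.    ,  0.0006,  0.0003, -0.0008],
       [-0.0001, -0.2811,  0.9597, -0.1418],
       [ 0.    ,  0.    ,  0.    ,  1.    ]])}
```

View pics/scene0.png

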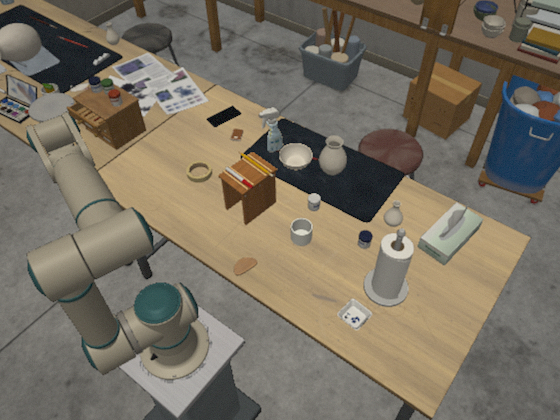

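View pics/top0.png

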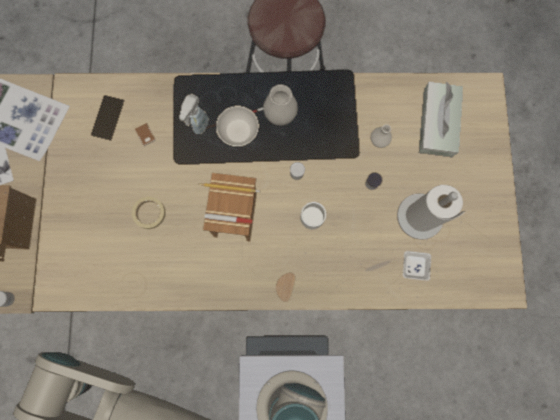

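The rack is at top-view (230,205) with its front facing right (−y). The marker is in the lower groove with its red cap at (245,220), and the cup is at (313,215). I'll enlarge both views to measure.

Run:
```python
import cv2,numpy as np
a=cv2.imread("pics/top0.png")[160:250,190:340]
b=cv2.imread("pics/scene0.png")[140:260,205:345]
a=cv2.resize(a,None,fx=5,fy=5,interpolation=cv2.INTER_CUBIC); cv2.imwrite("pics/topc.png",a)
b=cv2.resize(b,None,fx=5,fy=5,interpolation=cv2.INTER_CUBIC); cv2.imwrite("pics/scenec.png",b)
```

```text
(no output)
```

View pics/topc.png

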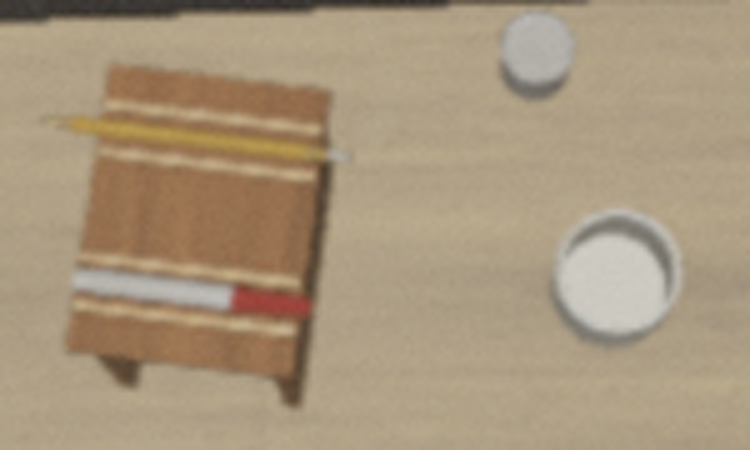

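View pics/scenec.png

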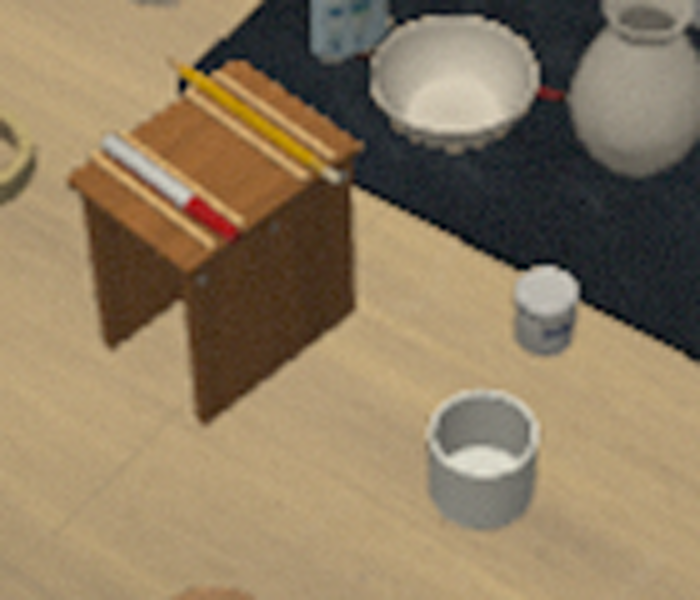

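```bash
cat > h.py <<'E'
from plant import camera_params
import numpy as np
np.set_printoptions(precision=4,suppress=True)
def bp(n,uv,z):
    p=camera_params(n);f=210/np.tan(np.radians(p["fov_y"]/2))
    uv=np.atleast_2d(uv);d=np.c_[(uv[:,0]-p["cx"])/f,(uv[:,1]-p["cy"])/f,np.ones(len(uv))]@p["T"][:3,:3].T
    c=p["T"][:3,3];return c+d*((z-c[2])/d[:,2])[:,None]
E
python3 - <<'E'
from h import *
t=lambda a:(np.array(a,float)+.5)/5-.5+[190,160]
s=lambda a:(np.array(a,float)+.5)/5-.5+[205,140]
for n,f,deck,mk,cup in (("top",t,[(110,65),(330,92),(296,376),(68,350)],[(75,280),(312,308)],[(617,274),(555,272),(680,272),(617,210)]),
  ("scene",s,[(240,62),(362,148),(190,270),(72,183)],[(107,143),(237,235)],[(483,440),(428,440),(539,440)])):
    P=bp(n,f(deck),.185);print(n,P[:,:2],P.mean(0)[:2],[np.linalg.norm(P[i]-P[(i+1)%4]) for i in range(4)])
    ax=(P[0]+P[3]-P[1]-P[2]);print("rack +x yaw",np.degrees(np.arctan2(ax[1],ax[0])))
    M=bp(n,f(mk),.1935);print("marker",M[:,:2],np.linalg.norm(M[0]-M[1]),np.degrees(np.arctan2(*(M[0]-M[1])[1::-1])))
    print("cup",bp(n,f(cup),.07)[:,:2])
E
```

```text
top [[0.6767 0.2316]
 [0.6602 0.1041]
 [0.4947 0.1224]
 [0.51   0.2515]] [0.5854 0.1774] [np.float64(0.12852299188995722), np.float64(0.16653970388347697), np.float64(0.12996810073310888), np.float64(0.1678608313505259)]
rack +x yaw 82.9465613257619
marker [[0.5487 0.2473]
 [0.5322 0.1132]] 0.13509756992622224 82.98516828848706
cup [[ 0.5736 -0.069 ]
 [ 0.575  -0.0306]
 [ 0.5747 -0.108 ]
 [ 0.614  -0.0697]]
scene [[0.6807 0.2242]
 [0.6644 0.0975]
 [0.5004 0.1211]
 [0.5133 0.2415]] [0.5897 0.1711] [np.float64(0.12773927192675658), np.float64(0.16573231454215875), np.float64(0.12110517029648728), np.float64(0.1682455701364214)]
rack +x yaw 83.25838764531358
marker [[0.5524 0.2417]
 [0.5393 0.1106]] 0.13175897626940303 84.32040063606998
cup [[ 0.5751 -0.0773]
 [ 0.5517 -0.0461]
 [ 0.599  -0.109 ]]
```

```bash
python3 -m pendant '[{"slide":[0,0,-0.04],"turn":[0,0,-8.3]},{"slide":[-0.03,-0.033,0],"turn":[0,0,0]},{"slide":[-0.03,-0.033,0],"turn":[0,0,0]},{"slide":[-0.03,-0.033,0],"turn":[0,0,0]},{"slide":[-0.03,-0.033,0],"turn":[0,0,0]},{"slide":[-0.03,-0.033,0],"turn":[0,0,0]},{"slide":[-0.03,-0.033,0],"turn":[0,0,0]},{"slide":[-0.03,-0.033,0],"turn":[0,0,0]}]' 0.04
python3 -m pendant '[{"slide":[-0.03,-0.033,0],"turn":[0,0,0]},{"slide":[-0.03,-0.033,0],"turn":[0,0,0]},{"slide":[-0.03,-0.033,0],"turn":[0,0,0]},{"slide":[-0.03,-0.033,0],"turn":[0,0,0]},{"slide":[-0.03,-0.033,0],"turn":[0,0,0]},{"slide":[-0.03,-0.033,0],"turn":[0,0,0]},{"slide":[-0.03,-0.033,0],"turn":[0,0,0]},{"slide":[-0.03,-0.033,0],"turn":[0,0,0]}]'
```

```text
time: 0.9
eef_pos: [0.3195, 0.2496, 0.271]
ee_rot: [-3.142, -0.0, 3.019]
wrist_force: [1.5, 0.2, 1.2]
opening: 0.466
finger_force: 0.0
time: 1.7
eef_pos: [0.5254, -0.0419, 0.2708]
ee_rot: [3.141, -0.001, 3.018]
wrist_force: [0.3, 0.6, 0.2]
opening: 0.469
finger_force: 0.0
```

```bash
cat >> h.py <<'E'
from plant import arm,snapshot
import cv2
from scipy.spatial.transform import Rotation as R
UX=np.array([.122,.9925]);UY=np.array([-.9925,.122])
def rk(p): p=np.atleast_2d(p)[:,:2];return np.c_[p@UX,p@UY]*1000
def wshot(name):
    o=arm.get_obs();T=np.eye(4);T[:3,:3]=R.from_euler("xyz",o["ee_rot"]).as_matrix();T[:3,3]=o["eef_pos"]
    im=snapshot("wrist");cv2.imwrite(f"pics/{name}.png",im[:,:,::-1]);np.save(f"pics/{name}.npy",T@camera_params("wrist")["hand_eye"])
def wbp(name,uv,z):
    p=camera_params("wrist");T=np.load(f"pics/{name}.npy");f=210/np.tan(np.radians(p["fov_y"]/2))
    uv=np.atleast_2d(uv);d=np.c_[(uv[:,0]-p["cx"])/f,(uv[:,1]-p["cy"])/f,np.ones(len(uv))]@T[:3,:3].T
    c=T[:3,3];return c+d*((z-c[2])/d[:,2])[:,None]
E
python3 -c "from h import *;wshot('w1');print(arm.get_obs()['eef_pos'])"
```

```text
[ 0.5275 -0.0466  0.2692]
```

View pics/w1.png

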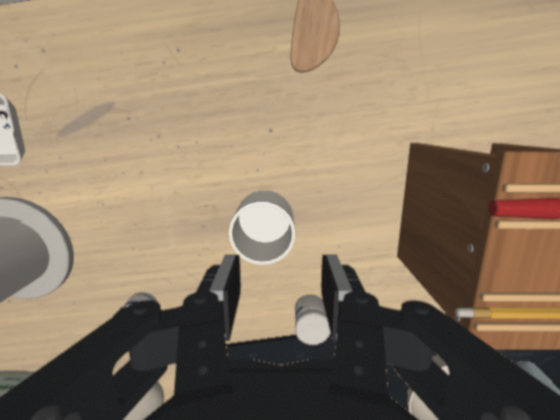

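The cup rim circle is centred near (262,230) with radius 32. The marker's red nose is at (490,208) and the rail fronts are at (505,188) and (497,226).

Run:
```python
from h import *
P=wbp('w1',[(262,230),(229,230),(294,230),(262,263)],.07);print(P[:,:2],rk(P))
P=wbp('w1',[(505,188),(497,225)],.191);print("rails",P[:,:2],rk(P))
print("nose",rk(wbp('w1',(490,208),.1935)),"deck edge",rk(wbp('w1',[(506,152),(471,340)],.185)))
print("panel foot",rk(wbp('w1',[(411,144),(398,256)],0)))
print("tcp",rk(arm.get_obs()['eef_pos']))
print("top est: cup",rk([(.5743,-.0693)]),"marker",rk([(.5487,.2473),(.5322,.1132)]),"scene cup",rk([.575,-.0775]),"marker",rk([(.5524,.2417),(.5393,.1106)]))
```

```text
[[ 0.5717 -0.0698]
 [ 0.567  -0.1077]
 [ 0.5762 -0.033 ]
 [ 0.613  -0.0756]] [[   0.4708 -575.9171]
 [ -37.7162 -575.9009]
 [  37.5036 -575.9328]
 [  -0.2305 -617.6587]]
rails [[0.5199 0.121 ]
 [0.5478 0.1172]] [[ 183.5007 -501.2728]
 [ 183.1738 -529.3521]]
nose [[ 173.7597 -515.518 ]] deck edge [[ 183.3266 -476.2709]
 [ 185.3586 -635.4143]]
panel foot [[ 190.1393 -483.3325]
 [ 189.8263 -640.0419]]
tcp [[  18.0876 -529.2309]]
top est: cup [[   1.2844 -578.4474]] marker [[ 312.3866 -514.4142]
 [ 177.2794 -514.3981]] scene cup [[  -6.7688 -580.1425]] marker [[ 307.28   -518.7696]
 [ 175.5651 -521.762 ]]
```

```bash
python3 -m pendant '[{"slide":[-0.024,-0.027,0],"turn":[0,0,0]},{"slide":[-0.024,-0.027,0],"turn":[0,0,0]},{"slide":[0,0,0.03],"turn":[0,0,0]},{"slide":[0,0,0.03],"turn":[0,0,0]},{"slide":[0,0,0.03],"turn":[0,0,0]},{"slide":[0,0,0.03],"turn":[0,0,0]},{"slide":[0,0,0],"turn":[0,0,0]},{"slide":[0,0,0],"turn":[0,0,0]}]' 0.04
python3 -c "from h import *;wshot('w2');o=arm.get_obs();print(o['eef_pos'],rk(o['eef_pos']))"
```

```text
time: 2.55
eef_pos: [0.5657, -0.0995, 0.1516]
ee_rot: [3.141, -0.001, 3.019]
wrist_force: [0.9, 0.4, 1.8]
opening: 0.472
finger_force: 0.0
[ 0.5665 -0.0997  0.153 ] [[ -29.8455 -574.3656]]
```

View pics/w2.png

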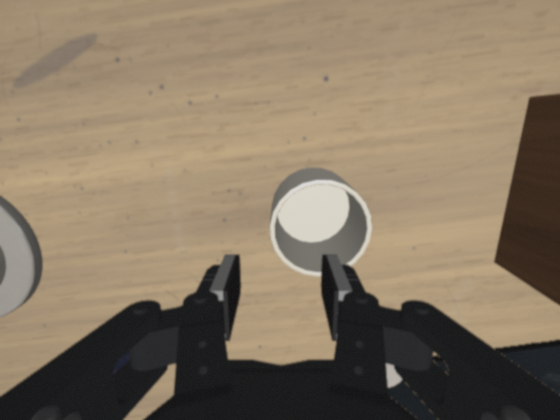

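The rim spans x 270–371 and is centred at about (320,227).

Run:
```python
from h import *
P=wbp('w2',[(320,227),(270,227),(371,227),(320,278),(320,180)],.07);print(rk(P))
```

```text
[[  -0.7298 -578.4729]
 [ -38.3544 -578.471 ]
 [  37.6518 -578.4748]
 [   0.7795 -621.0422]
 [  -1.9974 -542.7193]]
```

```bash
python3 -m pendant '[{"slide":[-0.006,-0.007,0],"turn":[0,0,0]},{"slide":[0,0,0.024],"turn":[0,0,0]},{"slide":[0,0,0.024],"turn":[0,0,0]},{"slide":[0,0,0.024],"turn":[0,0,0]},{"slide":[0,0,0.024],"turn":[0,0,0]},{"slide":[0,0,0.022],"turn":[0,0,0]},{"slide":[0,0,0],"turn":[0,0,0]},{"slide":[0,0,0],"turn":[0,0,0]}]' 0.04
python3 -m pendant '[{"slide":[0,0,0],"turn":[0,0,0]},{"slide":[0,0,0],"turn":[0,0,0]},{"slide":[0,0,0],"turn":[0,0,0]},{"slide":[0,0,0],"turn":[0,0,0]},{"slide":[0,0,0],"turn":[0,0,0]},{"slide":[0,0,0],"turn":[0,0,0]},{"slide":[0,0,0],"turn":[0,0,0]},{"slide":[0,0,0],"turn":[0,0,0]}]' 0 25
```

```text
time: 3.4
eef_pos: [0.5719, -0.1078, 0.0348]
ee_rot: [-3.141, 0.002, 3.018]
wrist_force: [-0.4, -0.3, 0.6]
opening: 0.467
finger_force: 0.0
time: 4.2
eef_pos: [0.572, -0.1073, 0.035]
ee_rot: [-3.142, 0.003, 3.019]
wrist_force: [0.4, 1.8, 6.5]
opening: 0.06
finger_force: 24.9
```

```bash
python3 -m pendant '[{"slide":[0.008,0.016,0],"turn":[0,0,0]},{"slide":[0.008,0.016,0],"turn":[0,0,0]},{"slide":[0.008,0.016,0],"turn":[0,0,0]},{"slide":[0.008,0.016,0],"turn":[0,0,0]},{"slide":[0.008,0.016,0],"turn":[0,0,0]},{"slide":[0.008,0.016,0],"turn":[0,0,0]},{"slide":[0.008,0.016,0],"turn":[0,0,0]},{"slide":[0.008,0.016,0],"turn":[0,0,0]}]'
python3 -m pendant '[{"slide":[0.001,0.004,0],"turn":[0,0,0]},{"slide":[0,0.004,0],"turn":[0,0,0]},{"slide":[0,0.003,0],"turn":[0,0,0]},{"slide":[0,0.002,0],"turn":[0,0,0]},{"slide":[0,0.002,0],"turn":[0,0,0]},{"slide":[0,0.002,0],"turn":[0,0,0]},{"slide":[0,0,0],"turn":[0,0,0]},{"slide":[0,0,0],"turn":[0,0,0]}]'
python3 -c "from h import *;wshot('w3');o=arm.get_obs();print(o['eef_pos'],rk(o['eef_pos']))"
```

```text
time: 5.0
eef_pos: [0.5241, 0.0277, 0.0351]
ee_rot: [-3.141, 0.004, 3.018]
wrist_force: [1.7, -3.0, 6.8]
opening: 0.053
finger_force: 25.4
time: 5.8
eef_pos: [0.5252, 0.0442, 0.035]
ee_rot: [-3.141, 0.003, 3.019]
wrist_force: [-0.2, -2.1, 7.9]
opening: 0.059
finger_force: 25.4
[0.5252 0.0442 0.0351] [[ 107.9362 -515.8504]]
```

View pics/w3.png

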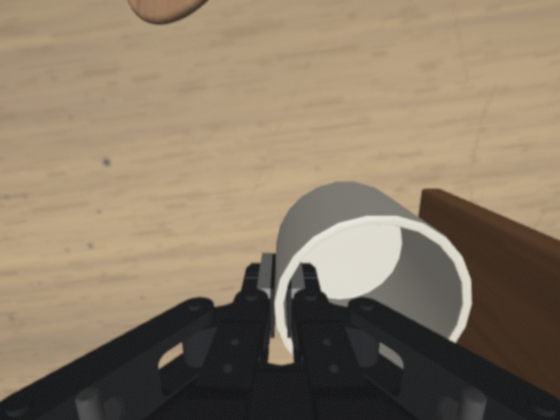

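The cup is gripped by its wall at about (285,300). Its right rim, at x≈471, is nearly touching the panel, so I'll creep in until contact.

```bash
python3 -m pendant '[{"slide":[0,0.001,0],"turn":[0,0,0]},{"slide":[0,0,0],"turn":[0,0,0]},{"slide":[0,0.001,0],"turn":[0,0,0]},{"slide":[0,0,0],"turn":[0,0,0]},{"slide":[0,0.001,0],"turn":[0,0,0]},{"slide":[0,0,0],"turn":[0,0,0]},{"slide":[0,0,0],"turn":[0,0,0]},{"slide":[0,0,0],"turn":[0,0,0]}]'
python3 -m pendant '[{"slide":[0,0.001,0],"turn":[0,0,0]},{"slide":[0,0,0],"turn":[0,0,0]},{"slide":[0,0,0],"turn":[0,0,0]},{"slide":[0,0.001,0],"turn":[0,0,0]},{"slide":[0,0,0],"turn":[0,0,0]},{"slide":[0,0,0],"turn":[0,0,0]},{"slide":[0,0,0],"turn":[0,0,0]},{"slide":[0,0,0],"turn":[0,0,0]}]'
```

```text
time: 6.65
eef_pos: [0.5255, 0.047, 0.035]
ee_rot: [-3.14, 0.003, 3.019]
wrist_force: [-1.1, -3.4, 7.5]
opening: 0.054
finger_force: 25.4
time: 7.45
eef_pos: [0.5258, 0.0489, 0.0351]
ee_rot: [-3.141, 0.003, 3.018]
wrist_force: [-0.7, -3.9, 7.4]
opening: 0.057
finger_force: 25.4
```

```bash
python3 -m pendant '[{"slide":[0,0.001,0],"turn":[0,0,0]},{"slide":[0,0,0],"turn":[0,0,0]},{"slide":[0,0,0],"turn":[0,0,0]},{"slide":[0,0.001,0],"turn":[0,0,0]},{"slide":[0,0,0],"turn":[0,0,0]},{"slide":[0,0,0],"turn":[0,0,0]},{"slide":[0,0,0],"turn":[0,0,0]},{"slide":[0,0,0],"turn":[0,0,0]}]'
python3 -c "from h import *;wshot('w4');snap=snapshot('top');cv2.imwrite('pics/top4.png',cv2.resize(snap[150:240,190:340,::-1],None,fx=5,fy=5,interpolation=2))"
```

```text
time: 8.25
eef_pos: [0.5258, 0.0492, 0.035]
ee_rot: [-3.137, 0.003, 3.018]
wrist_force: [-2.1, -11.6, 9.7]
opening: 0.059
finger_force: 26.3
```

View pics/w4.png

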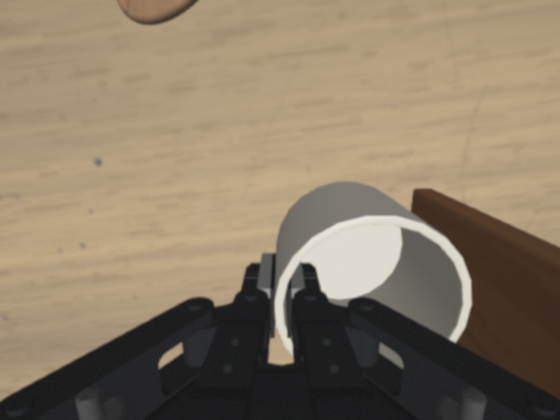

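Force rose to 12 N and motion stopped, so the cup is touching the panel and in line with the groove. Now I'll unload, release and rise.

```bash
python3 -m pendant '[{"slide":[0,-0.001,0],"turn":[0,0,0]},{"slide":[0,0,0],"turn":[0,0,0]},{"slide":[0,0,0],"turn":[0,0,0]},{"slide":[0,0,0],"turn":[0,0,0]},{"slide":[0,0,0],"turn":[0,0,0]},{"slide":[0,0,0],"turn":[0,0,0]},{"slide":[0,0,-0.01],"turn":[0,0,0]},{"slide":[0,0,-0.02],"turn":[0,0,0]}]' 0.03
python3 -m pendant '[{"slide":[0,0,-0.035],"turn":[0,0,0]},{"slide":[0,0,-0.035],"turn":[0,0,0]},{"slide":[0,0,-0.035],"turn":[0,0,0]},{"slide":[0,0,-0.035],"turn":[0,0,0]},{"slide":[0,0,-0.035],"turn":[0,0,0]},{"slide":[0,0,-0.035],"turn":[0,0,0]},{"slide":[0,0,0],"turn":[0,0,0]},{"slide":[0,0,0],"turn":[0,0,0]}]'
python3 -m pendant '[{"slide":[0,0.03,0],"turn":[0,0,0]},{"slide":[0,0.03,0],"turn":[0,0,0]},{"slide":[0,0.03,0],"turn":[0,0,0]},{"slide":[0,0.03,0],"turn":[0,0,0]},{"slide":[0,0.03,0],"turn":[0,0,0]},{"slide":[0,0.03,0],"turn":[0,0,0]},{"slide":[0,0,0],"turn":[0,0,0]},{"slide":[0,0,0],"turn":[0,0,0]}]' 0
python3 -c "from h import *;wshot('w5');o=arm.get_obs();print(o['eef_pos'],rk(o['eef_pos']))"
```

```text
time: 9.15
eef_pos: [0.5239, 0.0505, 0.0627]
ee_rot: [-3.141, -0.003, 3.019]
wrist_force: [0.9, -0.4, 1.2]
opening: 0.348
finger_force: 0.0
time: 9.95
eef_pos: [0.5251, 0.0506, 0.2745]
ee_rot: [3.141, 0.002, 3.019]
wrist_force: [0.3, 0.4, -1.8]
opening: 0.35
finger_force: 0.0
time: 10.75
eef_pos: [0.5465, 0.2293, 0.2716]
ee_rot: [-3.14, -0.003, 3.02]
wrist_force: [0.1, 0.5, -0.1]
opening: 0.002
finger_force: 0.0
[0.5467 0.2286 0.2721] [[ 293.6145 -514.6723]]
```

View pics/w5.png

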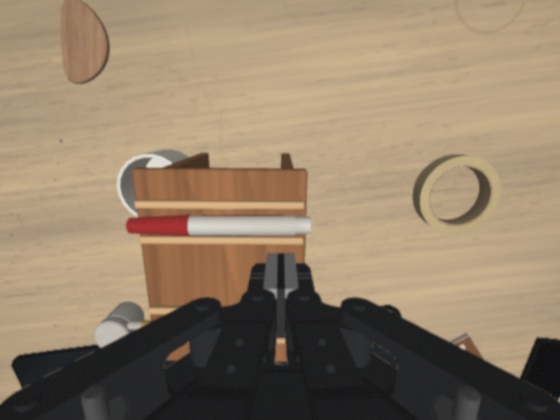

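The marker lies with its nose at (127,226) and its tail at (311,226), between rails at rows 205 and 240.

Run:
```python
from h import *
print(rk(wbp('w5',[(127,226),(311,226)],.1935)),rk(wbp('w5',[(135,205),(304,206),(141,240),(304,241)],.191)),rk(wbp('w5',[(307,169)],.185)))
print("cup left rim", rk(wbp('w5',[(118,185)],.07)))
```

```text
[[ 179.7668 -517.2679]
 [ 315.97   -517.0673]] [[ 186.5539 -501.8447]
 [ 310.6487 -502.4342]
 [ 187.5855 -529.2932]
 [ 311.251  -529.9124]] [[ 312.6839 -476.1096]]
cup left rim [[ 112.3511 -510.7915]]
```

```bash
python3 -m pendant '[{"slide":[-0.002,0.026,0],"turn":[0,0,0]},{"slide":[0,0.025,0],"turn":[0,0,0]},{"slide":[0,0,0.02],"turn":[0,0,0]},{"slide":[0,0,0.02],"turn":[0,0,0]},{"slide":[0,0,0.02],"turn":[0,0,0]},{"slide":[0,0,0.018],"turn":[0,0,0]},{"slide":[0,0,0],"turn":[0,0,0]},{"slide":[0,0,0],"turn":[0,0,0]}]'
python3 -c "from h import *;o=arm.get_obs();print(o['eef_pos'],rk(o['eef_pos']))"
```

```text
time: 11.6
eef_pos: [0.5553, 0.2787, 0.1956]
ee_rot: [-3.141, -0.0, 3.018]
wrist_force: [0.6, 0.3, -0.7]
opening: -0.001
finger_force: 0.0
[0.5553 0.2787 0.1956] [[ 344.3284 -517.1854]]
```

```bash
python3 -m pendant '[{"slide":[0,-0.006,0.001],"turn":[0,0,0]},{"slide":[0,-0.005,0],"turn":[0,0,0]},{"slide":[0,-0.004,0],"turn":[0,0,0]},{"slide":[0,-0.004,0],"turn":[0,0,0]},{"slide":[0,-0.004,0],"turn":[0,0,0]},{"slide":[0,-0.004,0],"turn":[0,0,0]},{"slide":[0,-0.004,0],"turn":[0,0,0]},{"slide":[0,-0.004,0],"turn":[0,0,0]}]'
python3 -m pendant '[{"slide":[0,-0.004,0],"turn":[0,0,0]},{"slide":[0,-0.004,0],"turn":[0,0,0]},{"slide":[0,-0.003,0],"turn":[0,0,0]},{"slide":[0,-0.003,0],"turn":[0,0,0]},{"slide":[0,-0.003,0],"turn":[0,0,0]},{"slide":[0,-0.003,0],"turn":[0,0,0]},{"slide":[0,0,0],"turn":[0,0,0]},{"slide":[0,0,0],"turn":[0,0,0]}]'
python3 -c "from h import *;wshot('w6');o=arm.get_obs();print(o['eef_pos'],rk(o['eef_pos']))"
```

```text
time: 12.4
eef_pos: [0.5509, 0.2445, 0.1943]
ee_rot: [3.141, 0.0, 3.019]
wrist_force: [-0.3, 0.8, -0.2]
opening: -0.001
finger_force: 0.1
time: 13.2
eef_pos: [0.5485, 0.2249, 0.1943]
ee_rot: [3.142, -0.0, 3.019]
wrist_force: [-0.4, 0.4, 1.1]
opening: 0.002
finger_force: 0.0
[0.5485 0.225  0.1943] [[ 290.2036 -516.9272]]
```

View pics/w6.png

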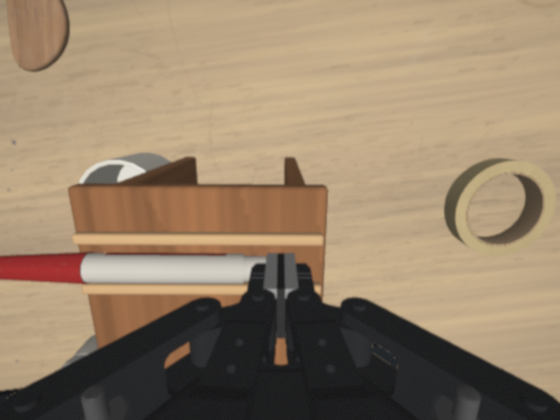

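The marker is moving straight. Its tail is against the fingers at (265,268) and its cap overhangs the front edge. I've used all the picture views, so I'll track it numerically by colour from here.

```bash
cat > chk.py <<'E'
from h import *
o=arm.get_obs();w=snapshot("wrist");t=snapshot("top")
def m(im,lo):  # white fraction in groove strip, in rack coords
    h=cv2.cvtColor(im,cv2.COLOR_RGB2HSV);return h
h=m(w,0);g=h[255:285,70:265];print("wrist white px in groove",int(((g[...,1]<50)&(g[...,2]>130)).sum()))
h=m(t,0);r=((h[...,0]<8)|(h[...,0]>172))&(h[...,1]>140)&(h[...,2]>70);r[:, :190]=0;r[:,340:]=0;r[:190]=0;r[250:]=0
n,l,s,c=cv2.connectedComponentsWithStats(r.astype(np.uint8));print("top red",[(s[i].tolist(),c[i].round(1)) for i in range(1,n) if s[i,4]>5])
print(o["time"],rk(o["eef_pos"]),o["eef_pos"][2])
E
python3 chk.py
python3 -m pendant '[{"slide":[0,-0.002,0],"turn":[0,0,0]},{"slide":[0,-0.002,0],"turn":[0,0,0]},{"slide":[0,-0.002,0],"turn":[0,0,0]},{"slide":[0,-0.002,0],"turn":[0,0,0]},{"slide":[0,-0.002,0],"turn":[0,0,0]},{"slide":[0,-0.002,0],"turn":[0,0,0]},{"slide":[0,-0.002,0],"turn":[0,0,0]},{"slide":[0,-0.002,0],"turn":[0,0,0]}]'
python3 chk.py
```

```text
wrist white px in groove 4698
top red [([247, 219, 14, 5, 41], array([252.5, 221.1]))]
13.25 [[ 290.2036 -516.9272]] 0.19428723589417696
time: 14.15
eef_pos: [0.5465, 0.2089, 0.1943]
ee_rot: [3.141, -0.0, 3.019]
wrist_force: [0.8, -0.5, -0.3]
opening: -0.001
finger_force: 0.1
wrist white px in groove 4669
top red [([253, 220, 14, 4, 37], array([258.7, 222. ]))]
14.15 [[ 273.988  -516.9395]] 0.19430944907105446
```

```bash
python3 -m pendant '[{"slide":[0,-0.002,0],"turn":[0,0,0]},{"slide":[0,-0.002,0],"turn":[0,0,0]},{"slide":[0,-0.002,0],"turn":[0,0,0]},{"slide":[0,-0.002,0],"turn":[0,0,0]},{"slide":[0,-0.001,0],"turn":[0,0,0]},{"slide":[0,-0.001,0],"turn":[0,0,0]},{"slide":[0,-0.001,0],"turn":[0,0,0]},{"slide":[0,-0.001,0],"turn":[0,0,0]}]'
python3 chk.py
python3 -m pendant '[{"slide":[0,-0.001,0],"turn":[0,0,0]},{"slide":[0,-0.001,0],"turn":[0,0,0]},{"slide":[0,-0.001,0],"turn":[0,0,0]},{"slide":[0,-0.001,0],"turn":[0,0,0]},{"slide":[0,-0.001,0],"turn":[0,0,0]},{"slide":[0,0,0],"turn":[0,0,0]},{"slide":[0,0,0],"turn":[0,0,0]},{"slide":[0,0,0],"turn":[0,0,0]}]'
python3 chk.py
```

```text
time: 15.05
eef_pos: [0.5451, 0.1971, 0.1943]
ee_rot: [3.141, 0.0, 3.019]
wrist_force: [0.1, 0.8, -0.0]
opening: 0.0
finger_force: 0.1
wrist white px in groove 4652
top red [([257, 221, 14, 4, 37], array([263.1, 222.5]))]
15.05 [[ 262.1625 -516.9159]] 0.19433727714584348
time: 15.95
eef_pos: [0.5444, 0.1922, 0.1943]
ee_rot: [3.142, -0.0, 3.019]
wrist_force: [-0.4, -0.1, 0.4]
opening: -0.001
finger_force: 0.0
wrist white px in groove 4653
top red [([259, 221, 14, 4, 33], array([264.8, 222.8]))]
15.95 [[ 257.1861 -516.9087]] 0.19427738974279324
```

```bash
python3 -m pendant '[{"slide":[0,-0.001,0],"turn":[0,0,0]},{"slide":[0,0,0],"turn":[0,0,0]},{"slide":[0,-0.001,0],"turn":[0,0,0]},{"slide":[0,0,0],"turn":[0,0,0]},{"slide":[0,-0.001,0],"turn":[0,0,0]},{"slide":[0,0,0],"turn":[0,0,0]},{"slide":[0,-0.001,0],"turn":[0,0,0]},{"slide":[0,0,0],"turn":[0,0,0]}]'
python3 chk.py
python3 -m pendant '[{"slide":[0,-0.001,0],"turn":[0,0,0]},{"slide":[0,0,0],"turn":[0,0,0]},{"slide":[0,-0.001,0],"turn":[0,0,0]},{"slide":[0,0,0],"turn":[0,0,0]},{"slide":[0,0,0],"turn":[0,0,0]},{"slide":[0,0,0],"turn":[0,0,0]},{"slide":[0,0,0],"turn":[0,0,0]},{"slide":[0,0,0],"turn":[0,0,0]}]'
python3 chk.py
```

```text
time: 16.85
eef_pos: [0.5439, 0.1881, 0.1943]
ee_rot: [3.142, 0.0, 3.019]
wrist_force: [0.3, -0.3, 0.5]
opening: -0.001
finger_force: 0.0
wrist white px in groove 4625
top red [([260, 221, 14, 4, 32], array([266.2, 222.9]))]
16.85 [[ 253.0892 -516.9143]] 0.19431700665727317
time: 17.75
eef_pos: [0.5437, 0.1863, 0.1943]
ee_rot: [3.142, 0.0, 3.019]
wrist_force: [-0.8, 0.7, -0.4]
opening: 0.004
finger_force: 0.0
wrist white px in groove 4636
top red [([261, 221, 14, 5, 35], array([266.9, 222.9]))]
17.75 [[ 251.2103 -516.9106]] 0.19431971453017813
```

```bash
python3 -m pendant '[{"slide":[0,-0.001,0],"turn":[0,0,0]},{"slide":[0,0,0],"turn":[0,0,0]},{"slide":[0,-0.001,0],"turn":[0,0,0]},{"slide":[0,0,0],"turn":[0,0,0]},{"slide":[0,-0.001,0],"turn":[0,0,0]},{"slide":[0,0,0],"turn":[0,0,0]},{"slide":[0,0,0],"turn":[0,0,0]},{"slide":[0,0,0],"turn":[0,0,0]}]'
python3 chk.py
python3 -m pendant '[{"slide":[0,-0.001,0],"turn":[0,0,0]},{"slide":[0,0,0],"turn":[0,0,0]},{"slide":[0,-0.001,0],"turn":[0,0,0]},{"slide":[0,0,0],"turn":[0,0,0]},{"slide":[0,-0.001,0],"turn":[0,0,0]},{"slide":[0,0,0],"turn":[0,0,0]},{"slide":[0,0,0],"turn":[0,0,0]},{"slide":[0,0,0],"turn":[0,0,0]}]'
python3 chk.py
```

```text
time: 18.65
eef_pos: [0.5434, 0.1833, 0.1943]
ee_rot: [3.142, 0.0, 3.019]
wrist_force: [-0.5, 0.5, -0.1]
opening: 0.005
finger_force: 0.0
wrist white px in groove 4625
top red [([262, 221, 14, 5, 35], array([268. , 223.1]))]
18.65 [[ 248.1747 -516.9234]] 0.19431367530161195
time: 19.55
eef_pos: [0.543, 0.1803, 0.1943]
ee_rot: [3.142, -0.0, 3.019]
wrist_force: [-0.6, 1.0, -1.0]
opening: -0.0
finger_force: 0.0
wrist white px in groove 4626
top red [([263, 221, 14, 5, 36], array([269.2, 223.2]))]
19.55 [[ 245.1727 -516.907 ]] 0.19431248006813728
```

Run:
```python
from h import *
im=cv2.imread('pics/top0.png');h=cv2.cvtColor(im,cv2.COLOR_BGR2HSV)
r=((h[...,0]<8)|(h[...,0]>172))&(h[...,1]>140)&(h[...,2]>70);r[:, :190]=0;r[:,340:]=0;r[:190]=0;r[250:]=0
n,l,s,c=cv2.connectedComponentsWithStats(r.astype(np.uint8));c0=[c[i] for i in range(1,n) if s[i,4]>5];print(c0)
print(rk(bp('top',c0[0],.1935)),rk(bp('top',(269.2,223.2),.1935)))
print("tail from w6",rk(wbp('w6',(265,268),.1935)))
```

```text
[array([243.6491, 220.2807])]
[[ 201.0637 -514.2276]] [[ 128.3904 -514.5007]]
tail from w6 [[ 281.6649 -515.7417]]
```

```bash
python3 -m pendant '[{"slide":[0,0.003,0],"turn":[0,0,0]},{"slide":[0,0.003,0],"turn":[0,0,0]},{"slide":[0,0,0],"turn":[0,0,0]},{"slide":[0,0,0],"turn":[0,0,0]},{"slide":[0,0,0],"turn":[0,0,0]},{"slide":[0,0,0],"turn":[0,0,0]},{"slide":[0,0,0],"turn":[0,0,0]},{"slide":[0,0,0],"turn":[0,0,0]}]'
python3 chk.py
```

```text
time: 20.45
eef_pos: [0.5437, 0.1862, 0.1943]
ee_rot: [3.142, 0.0, 3.019]
wrist_force: [0.0, 1.4, -0.4]
opening: -0.001
finger_force: 0.0
wrist white px in groove 0
top red [([255, 231, 5, 2, 7], array([257.1, 231.3]))]
20.45 [[ 251.1614 -516.9074]] 0.19432702781511207
```

It tipped as soon as I backed off. I'll retract and verify numerically.

```bash
python3 -m pendant '[{"slide":[0,0,-0.02],"turn":[0,0,0]},{"slide":[0,0,-0.03],"turn":[0,0,0]},{"slide":[0,0,-0.03],"turn":[0,0,0]},{"slide":[0,0.03,-0.02],"turn":[0,0,0]},{"slide":[0,0.04,0],"turn":[0,0,0]},{"slide":[0,0.04,0],"turn":[0,0,0]},{"slide":[0,0.04,0],"turn":[0,0,0]},{"slide":[0,0,0],"turn":[0,0,0]}]'
python3 - <<'E'
from h import *
def red(n,box):
    im=snapshot(n);cv2.imwrite(f'pics/{n}9.png',im[:,:,::-1]);h=cv2.cvtColor(im,cv2.COLOR_RGB2HSV)
    r=((h[...,0]<8)|(h[...,0]>170))&(h[...,1]>110)&(h[...,2]>50);k=np.zeros_like(r);k[box[1]:box[3],box[0]:box[2]]=1;r&=k
    c,l,s,ct=cv2.connectedComponentsWithStats(r.astype(np.uint8));print(n,[(s[i].tolist(),ct[i].round(1)) for i in range(1,c) if s[i,4]>2])
    return im
def px(n,P):
    p=camera_params(n);f=210/np.tan(np.radians(p["fov_y"]/2));q=(np.array(P)-p["T"][:3,3])@p["T"][:3,:3];return (q[:2]/q[2]*f+[p["cx"],p["cy"]]).round(1)
a=red("top",(190,190,340,260));b=red("scene",(205,140,345,280))
def W(X,Y,z): xy=(X*UX+Y*UY)/1000;return [*xy,z]
for z in (.006,.07,.14):
  for X in (116,150,184): print(z,X,"top",px("top",W(X,-516,z)),"scene",px("scene",W(X,-516,z)))
import sys
for n,im,(x0,y0,x1,y1) in (("top",a,(242,214,268,238)),("scene",b,(240,180,285,245))):
    h=cv2.cvtColor(im,cv2.COLOR_RGB2HSV);print(n)
    for y in range(y0,y1,1 if n=="top" else 2): print(y,''.join('R' if ((h[y,x,0]<8 or h[y,x,0]>170) and h[y,x,1]>110) else ('W' if h[y,x,1]<45 and h[y,x,2]>165 else ('w' if h[y,x,1]<55 and h[y,x,2]>90 else '.')) for x in range(x0,x1)))
E
```

```text
time: 21.35
eef_pos: [0.5613, 0.3394, 0.2919]
ee_rot: [-3.141, -0.003, 3.023]
wrist_force: [-0.4, -0.9, -1.0]
opening: -0.002
finger_force: 0.0
top [([254, 231, 7, 2, 14], array([257. , 231.5]))]
scene [([312, 157, 6, 3, 13], array([314.2, 158.3])), ([258, 217, 7, 4, 18], array([261.3, 218.7])), ([253, 218, 4, 3, 8], array([254.9, 219.2]))]
0.006 116 top [273.9 232.7] scene [264.6 229.9]
0.006 150 top [263.4 231.4] scene [258.2 224.9]
0.006 184 top [252.8 230.2] scene [251.9 219.9]
0.07 116 top [273.8 229.7] scene [264.  219.1]
0.07 150 top [262.8 228.4] scene [257.5 214. ]
0.07 184 top [251.9 227.1] scene [251. 209.]
0.14 116 top [273.7 226.1] scene [263.4 206.6]
0.14 150 top [262.2 224.8] scene [256.6 201.4]
0.14 184 top [250.7 223.4] scene [249.9 196.4]
top
214 ..........................
215 ..........................
216 ..................wwwwwwww
217 ................wWWWWWWWWW
218 ..............wWWWWWWWwWWW
219 ............wWWWWwwwwwwwww
220 ............WWWwwwwwwwwwww
221 ...........WWWwwwwwwwwwwww
222 ..........wWWwwwwwWWWWWWWW
223 ..........wWwwwwWWWWWWWWWW
224 .........wWwwwW
[... 1370 characters left out ...]

218 .........WWwww..R..RRRRRRwWwWWW..............
220 .........wwWW.RRR.RRRR..wwwwww...............
222 .........wwwwwWWwwWWWWWWwwwwww...............
224 ..........wwwwwwwwwwwwwwwwwwww...............
226 ..........wwwwwwwwwwwwwwwwwwww...............
228 ...........wwwwwwwwwwwwwwwwww................
230 ............wwwwwwwwwwwwwwww.................
232 ...............wwwwwwwwww....................
234 .............................................
236 .............................................
238 .............................................
240 .............................................
242 .............................................
244 .............................................
```

Run:
```python
from h import *
for n,(x0,y0,x1,y1) in (("top",(244,208,310,242)),("scene",(230,196,310,240))):
    im=cv2.imread(f'pics/{n}9.png');h=cv2.cvtColor(im,cv2.COLOR_BGR2HSV).astype(int);print(n,x0)
    for y in range(y0,y1): print(y,''.join('R' if ((h[y,x,0]<8 or h[y,x,0]>170) and h[y,x,1]>110) else ('.' if h[y,x,1]>60 else str(h[y,x,2]*10//256)) for x in range(x0,x1)))
```

```text
top 244
208 ............77.777..7..7677.777.7.7777.6.6.76.6..6676677.6.6.6.666
209 ............6666666766.67666.777677.77766676.6667.666..6666.667666
210 ............6.666666666666666666777767766.66.67667676766..66666666
211 ...........666.766667677666766667776776776666676.66666666666666666
212 ...........6666.666667666666666.6666666666666666666666.66666666666
213 ............76666666.66.666666666666666666666666666666666666666666
214 ...........666666666666.666666666666666666666666666666666666666666
215 ...........6666666666666666666..6666666666666666666666666666666666
216 ..........66666666766666666.66666666666.666666666666666.6666666666
217 ..........6767777777777776767.66666666666666666666666666666.66666.
218 ..........6677777666667777766666.66666666666666666666666.666666666
219 ..........67776555555556677766666666666666666666666666666666666666
220 .........6677654444545555677766666666666666666666666666666666.666.
221 .........6765445566656555566766666666666.6666666666666666666666666
222 ........566545567777777765556766666666666666666666666.666666666666
223 .......4665456778888888
[... 4371 characters left out ...]
....................
232 ........................65555554455.............................................
233 ...........................555555...............................................
234 ................................................................................
235 ................................................................................
236 ................................................................................
237 ................................................................................
238 ................................................................................
239 ................................................................................
```

Run:
```python
from h import *
from scipy.optimize import least_squares
def px(n,P):
    p=camera_params(n);f=210/np.tan(np.radians(p["fov_y"]/2));q=(np.array(P)-p["T"][:3,3])@p["T"][:3,:3];return q[:2]/q[2]*f+[p["cx"],p["cy"]]
def tri(a,b):
    s=least_squares(lambda P:np.r_[px("top",P)-a,px("scene",P)-b],[.53,.08,.05]);return rk(s.x),s.x[2]*1000,s.fun.round(1)
print("tail",tri((276,230),(270.5,217.5)));print("nose",tri((254,231.5),(253.5,219.5)),tri((254,231.5),(258,219.5)))
for n,(x0,y0,x1,y1) in (("top",(250,224,290,238)),("scene",(250,210,282,224))):
    h=cv2.cvtColor(cv2.imread(f'pics/{n}9.png'),cv2.COLOR_BGR2HSV).astype(int);print(n,"sat/10")
    for y in range(y0,y1): print(y,' '.join("%2d"%(h[y,x,1]//10) for x in range(x0,x1)))
```

```text
tail (array([[ 104.3529, -521.453 ]]), np.float64(79.90997748619044), array([ 1.8, -2.1, -3.2,  0.8]))
nose (array([[ 177.538 , -513.2662]]), np.float64(15.126409807928875), array([ 0.6, -0.7, -1. ,  0.2])) (array([[ 174.1052, -519.9579]]), np.float64(8.75273791832757), array([ 2. , -2.3, -3.5,  0.8]))
top sat/10
224  8  3  2  2  2  2  1  1  1  1  1  1  1  1  1  1  1  1  1  1  1  2  2  1  2  4  5  5  5  5  5  6  5  6  5  5  5  5  5  5
225  6  2  1  2  2  2  1  1  1  1  1  1  1  1  1  1  1  1  1  1  1  1  1  1  2  3  5  6  5  6  6  6  5  5  5  5  6  5  6  6
226  5  2  2  2  2  1  1  1  1  1  1  1  1  1  1  1  1  1  1  1  1  1  1  1  2  3  5  6  5  5  5  5  5  5  5  5  6  5  5  6
227  3  2  2  2  1  1  1  1  1  1  1  1  1  1  1  1  1  1  1  1  1  1  1  1  2  2  4  5  5  6  6  5  5  5  5  5  5  5  5  6
228  2  1  1  2  1  1  1  1  1  1  1  1  1  1  1  1  1  1  1  1  1  1  1  1  2  2  4  5  5  5  5  5  6  5  5  5  6  5  6  5
229  2  1  1  2  1  1  1  1  2  2  3  3  2  2  1  1  2  2  1  1  1  2  2  2  2  2  4  5  4  4  4  4  4  4  5  5  6  5  5  5
230  2  1  2  5  5  5  5  6  7  8  9  7  
[... 1663 characters left out ...]

217  2  2  1  2  2  1  4  4  4  7  8  8 10 12 12  5  2  2  2  1  3  6  8  8  8  8  8  8  8  8  8  8
218  2  2  1  4  7  9 12  8  9 17 19 21 20 20 19  5  1  2  1  0  2  7  8  8  8  8  8  8  8  8  8  8
219  2  2  3 13 17 21 18  8 10 20 22 23 21 25 24  6  2  2  2  1  4  8  8  8  8  8  8  7  8  8  8  8
220  1  2  3  9 18 22 19  9 11 22 22 16  9  7  4  3  3  2  2  3  7  9  8  8  8  8  8  8  8  8  8  8
221  1  1  3  3  3  3  6  7  7  4  2  2  2  3  3  2  1  2  1  2  7  8  8  8  8  8  8  8  8  8  8  8
222  2  1  2  1  2  2  2  2  2  1  2  1  2  1  2  1  2  1  1  3  7  8  8  8  8  8  8  8  8  8  8  8
223  1  1  1  2  1  2  1  1  1  1  1  2  1  1  2  2  2  2  1  1  7  8  8  8  8  8  8  8  8  8  8  8
```

In the top view the marker runs from its red cap inside the cup at (254,231) to its tail beyond the outer rim at (283,231). The scene view agrees, at (253,219) to (270,218). That is a roughly 45° lean on the rim of an upright cup, and the arm is clear of everything.

```bash
python3 -c "
from plant import arm
print(arm.get_obs()['time'],arm.hand_in())"
```

```text
the job is handed in; nothing more can be done
21.45 None
```

The marker is in the cup, cap end down and leaning on the rim, and the cup is upright against the rack. I handed the job in at 21.5 s and never touched the pencil, jars, dish or tape. I checked the final state only from pixel data in the top and scene cameras, because I had used all 10 picture views.

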